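# Bleed the spray canister before refilling

## Robot

A 7-joint arm with a two-finger parallel gripper is mounted at the origin on the work surface. World frame = base frame: x ahead of the robot, y to its left, z up, the work surface at z = 0. Lengths are in mm, angles in rad, forces in N, time in s.
With the tool pointing down it reaches from about 350 to 775 mm from the base axis. Payload 3.1 kg.
Tool frame: the origin (TCP) lies on the front face of the gripper's body, between the roots of the fingers; the fingertips stand 73 mm ahead of it and the grasp point (between the pads) lies 54 mm ahead of it; z points along the fingers, y is the line along which they close (so a half turn about z gives the same grasp; the last joint's range is limited). The gripper opens to 85 mm and grips with 20 to 120 N. Pads are 22 mm wide; open, the fingers measure 114 mm over their backs; the gripper's body (76 mm by 85 mm) begins 54 mm behind the grasp point. The pads swing forward as they close: fully open they stand 13 mm farther back than shut.
Start: joints at [-1.211, 0.311, 0.014, 1.512, -0.004, 1.319, -0.027], TCP at [215.065, 506.224, 303.904] pointing down, gripper open.
Joint ranges: [-2.7, 2.7], [-0.3, 1.91], [-1.27, 1.3], [0.12, 2.57], [-1.44, 4.58], [0.2, 2.03], [-3.05, 3.05]. Speed limits (rad/s): [2.79, 2.79, 3.14, 3.14, 3.14, 3.14, 3.14].

## Interface

Orientations are given as a unit quaternion [w, x, y, z].
In Python, from rig import r, optics gives the robot as it stands.
- The arm moves only by the tool jog_arm, never from a script. Its argument "rows" is a list of rows, each a list of 7 numbers: the shift along the tool's x, y, z in cm, then the turn, a rotation vector about the tool's x, y, z in rad, then the closure, from 0 (fully open) to 1 (shut). A call has 1 to 20 rows; each row is the pose to reach, as a shift and turn from the pose commanded when the call began, along the tool's axes at that moment; what a row does not reach only later rows make up. A row lasts 1/10 s, in which the tool goes at most 50 mm and 8.59 degrees, less where a joint would pass 70% of its speed; a pose out of reach is approached as far as the arm can. A call with a gripper value outside its range is refused whole. The fingers move at their own pace and stop on an object; the grip force is fixed at half the most. Time passes only in rows, so rows that repeat a pose let the fingers close. It gives the time, the measured TCP pose, the force, the opening and the grip force at its end, in the units of the state.
- r.observe(): the state, without advancing time (a new reading comes with each control period).
- optics.snapshot(name): name is "scene" or "top" or "wrist"; returns a dict with "color" (384x512x3 uint8, red, green, blue), "camera_matrix" (3x3 intrinsics, pixels), "rvec" (rotation vector, rad) and "tvec" (3), from world to camera coordinates, as OpenCV has them; the wrist camera has in their place "tool_from_camera" (4x4, takes a point from camera to tool coordinates, whose origin is the TCP and whose axes are the flange's). Camera axes: x right, y down, z forward; pixel columns grow to the right and rows downward; lengths in mm; the calibration is good to about 2 mm. The wrist camera is an equidistant fisheye: a pixel r from the principal point sees the ray r / f radians off the axis. A picture is of the moment at which its call begins: read the wrist's pose just before it. There is no depth.
- r.close_job(): hands the job in; it is judged then, once.
The state is a dict: "t": time; "joint_positions": joint angles; "qd": joint speeds; "tau": joint torques, N m; "ee_pos": TCP position; "orientation": TCP orientation; "force": force on the tool from outside, world axes, zero at the start; "ft_torque": the same for the moment, N m; "gripper_width": opening from 0.0 (shut) to 1.0 (fully open); "grip_force": force on a finger pad.
Only numpy, scipy, OpenCV 4.12 (cv2) and the standard library are available. Lean on these libraries where they do the work, as an engineer would, in place of code of your own. Each camera call takes 0.05 s, during which the arm holds its last target. There are 200 camera calls.

## Task

The blue-banded spray canister has to be bled before it is refilled. Unscrew the small knurled lock nut of its valve anticlockwise until it comes to its stop, nearly a full turn; then press the freed red tip straight down, slowly and gently, until you feel it seat, hold it firmly seated with about 8 N for two seconds, and let it spring back up. Leave the green-banded canister and the other things alone.

Things in the scene. Friction and masses are not known exactly. Their poses are not given: they have to be found in the camera images.
- nut_center (a point): middle of the knurled brass lock nut on the blue canister's valve: a cylinder 14 mm in diameter, 10 mm high, axis upright, a small white mark on its top edge. The point lies on the axis, half-way up. It sits on top of an upright round stem 11 mm in diameter and 30 mm tall, so fingers can pass down beside the stem; the canister's flat top lies 35 mm below this point
- nut_turn (a joint): turn of the lock nut in rad: grows as it is unscrewed (anticlockwise seen from above), 0 is screwed down, fixed stop at 5.6. The thread is finger tight, about 0.05 N m; the nut is captive: it turns in place without rising and stays where it is left
- tip_top (a point): centre of the flat top of the red valve tip, a knob 9 mm in diameter and 5 mm high on a thin pin that stands up out of the nut on the nut's axis; its top is 22 mm above the nut's top and 182 mm above the canister's underside. The screwed-down nut locks the pin: the tip cannot go down until the nut is unscrewed (beyond 4.9 rad)
- pin (a joint): how far the tip is pressed down, in m: 0 is up. A light spring (1 N at the top, at most 3.5 N at the bottom) lifts it. With the nut unscrewed it goes down 2 to 12 mm, different from valve to valve, until it meets a firm seat; nothing outside shows where. 7 to 10 N on the tip holds it tight on the seat (6 N is the least); over 12 N damages the valve, so feel for the seat slowly
- blue_can: the steel spray canister with the blue band: 84 mm in diameter, flat top at 120 mm, bolted in a round clamp foot 104 mm in diameter with two ears, does not move. Its origin is the centre of its underside, z up, the clamp's ears lie along its x. The valve stands on its axis
- green_can: a like canister with a green band and a like valve, to be left alone; origin at the centre of its underside; does not move
- cup: loose blue cup, 68 mm wide and 62 mm high; origin at the centre of its underside
- bottle: loose white bottle, 38 mm in diameter and 85 mm high; origin at the centre of its underside
Not all that is in view belongs to the job. What is shaped like the blue_can but pink is not meant.

How it is judged:
By the outcome, as a careful person would: the job done as asked, in the order asked, and still so for the second after the job is handed in, with the robot touching nothing.
It also fails if it takes over 67 s, if anything falls off the work surface, if the arm or the gripper's body presses on something with over 40 N, if the wrist force passes 120 N, or if a joint passes its speed limit or range.

## Working session

There is one attempt and no reset: what is moved stays moved. The work goes in short steps, Python scripts to look and compute and a tool call to move; the robot and the scene stay as the last step left them, time stands still between calls to the robot, and variables do not carry over. Pictures are saved under pics/ and viewed, at most 10 in all, crops included, and the job is handed in when it is done.

Besides the shell and the picture viewer there is one more tool, called after "Emit:" as a command line: name --pt "numbers of a row" for each row, then --argument value for the rest. jog_arm: Moves the arm, as the interface text tells. Its arguments: {"type":"object","properties":{"rows":{"type":"array","items":{"type":"array","items":{"type":"number"}}}},"required":["rows"]}

```bash
mkdir -p pics; python3 - <<'E'
from rig import r, optics
import cv2,numpy as np
s=r.observe(); print(s)
ims=[]
for n in ("scene","top"):
    d=optics.snapshot(n); cv2.imwrite(f"pics/{n}0.png",d["color"][:,:,::-1]); print(n,d["camera_matrix"],d["rvec"],d["tvec"])
d=optics.snapshot("wrist"); print({k:v for k,v in d.items() if k!="color"})
cv2.imwrite("pics/wrist0.png",d["color"][:,:,::-1])
E
```

```text
{'t': 0.0, 'joint_positions': array([-1.21066363,  0.31171859,  0.0139547 ,  1.51308081, -0.00440443,
        1.31918832, -0.02719233]), 'qd': array([-0.00017629, -0.0007586 , -0.00107203, -0.00146335, -0.00034404,
        0.00143345,  0.00038684]), 'tau': array([ 1.30991534e-04, -3.79904759e+01,  1.46407974e-01, -2.30597430e+01,
        1.24222678e-02,  1.37474842e-02,  1.80596658e-06]), 'ee_pos': array([214.85122226, 505.68445463, 302.81507231]), 'orientation': array([-1.96108753e-04,  1.99509005e-01,  9.79895280e-01, -1.16578358e-03]), 'force': array([-0.60047244,  0.67339017, -0.17809787]), 'ft_torque': array([0.04869121, 0.00632034, 0.01099937]), 'grip_force': 0.0, 'gripper_width': 1.0038097477920367}
scene [[458.27380787   0.         263.27667562]
 [  0.         458.27380787 193.4521725 ]
 [  0.           0.           1.        ]] [ 1.62440195  1.7620407  -0.83171957] [  31.39353871 -240.88719635 1347.66649423]
top [[466.44134659   0.         249.88531143]
 [  0.         466.44134659 193.35596274]
 [  0.           0.           1.        ]] [ 2.2218353  -2.16643025  0.13902673] [-33.49979204 545.78973378 956.07825766]
{'camera_matrix': array([[297.31863964,   0.        , 253.18589649],
       [  0.        , 297.31863964, 189.28169975],
       [  0.        ,   0.        ,   1.        ]]), 'tool_from_camera': array([[ 1.23047119e-04, -9.59424453e-01, -2.81965786e-01,
         7.14796103e+01],
       [ 9.99999980e-01,  7.44982371e-05,  1.82900511e-04,
         6.26914843e-01],
       [-1.54473268e-04, -2.81965803e-01,  9.59424443e-01,
        -6.99986431e+01],
       [ 0.00000000e+00,  0.00000000e+00,  0.00000000e+00,
         1.00000000e+00]])}
```

View pics/scene0.png

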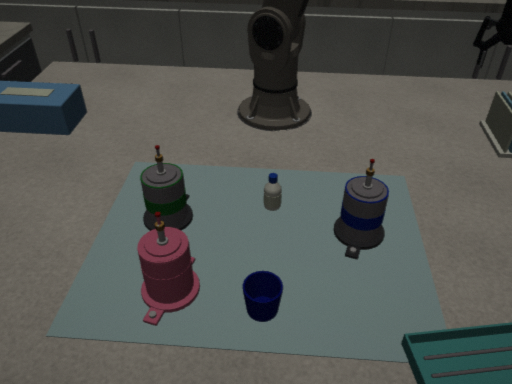

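View pics/top0.png

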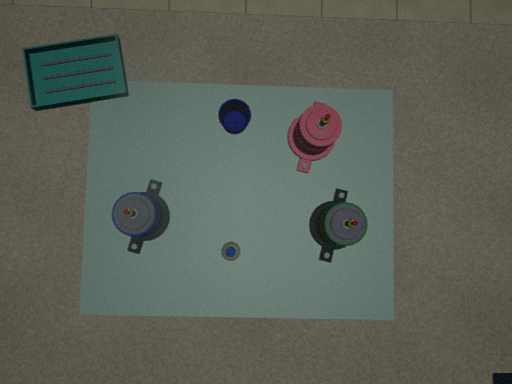

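The scene view shows the candidates: blue-banded can at (365,205), with its red tip at (372,162); green-banded at (165,190); and a pink one at (168,265). In the top view they are at (135,213), (345,223) and (320,125). The steel can with the blue band is the one meant. I'll confirm it in a crop and triangulate its tip.

```bash
cat > h.py <<'E'
import cv2,numpy as np
from scipy.spatial.transform import Rotation as R
def ray(d,uv):
    M=R.from_rotvec(np.ravel(d["rvec"])).as_matrix(); c=-M.T@np.ravel(d["tvec"])
    v=M.T@np.linalg.inv(d["camera_matrix"])@np.array([*uv,1.]); return c,v/np.linalg.norm(v)
def wray(d,uv,s):
    K=d["camera_matrix"]; p=(np.array(uv)-K[:2,2])/K[0,0]; th=np.hypot(*p)
    v=np.array([*(p/th*np.sin(th)),np.cos(th)]); T=d["tool_from_camera"]
    Q=R.from_quat(np.array(s["orientation"])[[1,2,3,0]]).as_matrix()
    return Q@T[:3,3]+s["ee_pos"],Q@T[:3,:3]@v
def meet(rs):
    A=sum(np.eye(3)-np.outer(v,v) for c,v in rs); b=sum((np.eye(3)-np.outer(v,v))@c for c,v in rs)
    p=np.linalg.solve(A,b); return p,[np.linalg.norm(np.cross(p-c,v)) for c,v in rs]
def red(im,box=None):
    h=cv2.cvtColor(im,cv2.COLOR_RGB2HSV); m=(((h[...,0]<7)|(h[...,0]>173))&(h[...,1]>170)&(h[...,2]>50)).astype(np.uint8)
    n,l,st,c=cv2.connectedComponentsWithStats(m); 
    return [(c[i].round(1),st[i,4]) for i in range(1,n) if st[i,4]>3]
E
python3 - <<'E'
from rig import r, optics
from h import *
ds={n:optics.snapshot(n) for n in("scene","top")}
for n,d in ds.items(): print(n,red(d["color"]))
a=ds["scene"]["color"][140:270,320:410]; b=ds["top"]["color"][175:265,100:180]
a=cv2.resize(a,(380,549),interpolation=2); b=cv2.resize(b,(400,450),interpolation=2)
o=np.zeros((549,790,3),np.uint8); o[:,:380]=a;o[:450,390:]=b
cv2.imwrite("pics/crop1.png",o[:,:,::-1])
E
```

```text
scene [(array([157. , 146.5]), np.int32(6)), (array([372.2, 160.2]), np.int32(6)), (array([157.1, 213.3]), np.int32(16))]
top [(array([327.5, 115.8]), np.int32(13)), (array([354.4, 222.6]), np.int32(13))]
```

View pics/crop1.png

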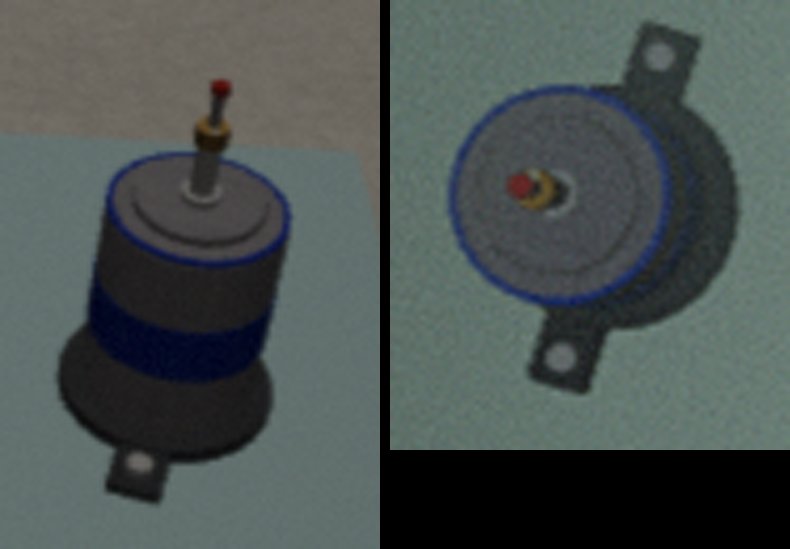

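Confirmed: it is a steel can with a blue rim and band, a brass nut and a red tip. The tip is at about (372.3,160.7) in scene and (126,212) in top.

```bash
python3 - <<'E'
from rig import r, optics
from h import *
ds={n:optics.snapshot(n) for n in("scene","top")}
rs=[ray(ds["scene"],(372.3,160.7)),ray(ds["top"],(126,212))]
print(meet(rs))
for (c,v),z in ((rs[0],182),(rs[1],182),(ray(ds["top"],(134.2,213.8)),120)): print(z,c+v*(z-c[2])/v[2])
for p in((354.4,222.6),):
    c,v=ray(ds["top"],p);print("green",c+v*(182-c[2])/v[2])
s=r.observe(); print(s["ee_pos"]); print(R.from_quat(s["orientation"][[1,2,3,0]]).as_matrix().round(3))
E
```

```text
(array([494.32551418, 202.99219348, 178.63479838]), [np.float64(1.2533963890345268), np.float64(1.253396389034416)])
182 [498.96855538 203.22181517 182.        ]
182 [494.09515512 200.95290237 182.        ]
120 [493.72777166 199.54850555 120.        ]
green [ 485.51615012 -200.06815286  182.        ]
[215.04201096 506.10361164 303.63859097]
[[-0.92   0.391 -0.   ]
 [ 0.391  0.92  -0.001]
 [-0.    -0.001 -1.   ]]
```

Emit:
jog_arm --pt "-37.6 -17.1 0 0 0 1.5 0" --pt "-37.6 -17.1 0 0 0 1.5 0" --pt "-37.6 -17.1 0 0 0 1.5 0" --pt "-37.6 -17.1 0 0 0 1.5 0" --pt "-37.6 -17.1 0 0 0 1.5 0" --pt "-37.6 -17.1 0 0 0 1.5 0" --pt "-37.6 -17.1 0 0 0 1.5 0" --pt "-37.6 -17.1 0 0 0 1.5 0" --pt "-37.6 -17.1 0 0 0 1.5 0" --pt "-37.6 -17.1 0 0 0 1.5 0" --pt "-37.6 -17.1 0 0 0 1.5 0" --pt "-37.6 -17.1 0 0 0 1.5 0" --pt "-37.6 -17.1 0 0 0 1.5 0"

```text
t: 1.65
ee_pos: [493.8, 202.7, 303.9]
orientation: [-0.0, 0.813, 0.583, 0.0]
force: [-0.9, -0.2, 0.1]
gripper_width: 1.0
grip_force: 0.0
```

```bash
python3 - <<'E'
from rig import r, optics
from h import *
s=r.observe(); d=optics.snapshot("wrist"); print(s["t"],s["ee_pos"],s["joint_positions"].round(3),s["orientation"],s["force"],s["ft_torque"])
print(red(d["color"]))
cv2.imwrite("pics/w1.png",d["color"][:,:,::-1])
E
```

```text
1.65 [493.80966849 202.66066097 303.89917249] [-0.784  0.292  0.468  1.57  -0.135  1.312 -0.625] [-2.06385104e-04  8.12785363e-01  5.82563225e-01  2.31825483e-05] [-0.94759699 -0.24143878  0.10126683] [-0.0119608  -0.0162497   0.03638726]
[(array([256.9, 207.8]), np.int32(88))]
```

View pics/w1.png

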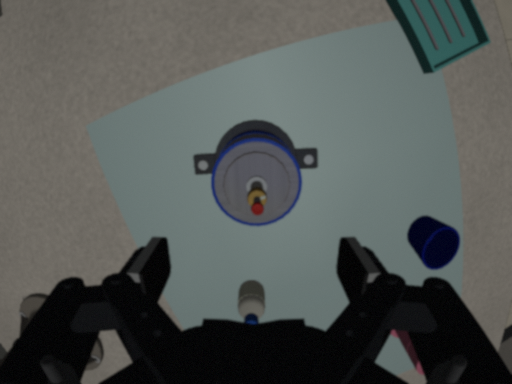

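The wrist view shows the red tip at (257,208), the nut at (257,197) and the blue rim centred near (256,181).

```bash
python3 - <<'E'
from rig import r, optics
from h import *
s=r.observe(); d=optics.snapshot("wrist"); im=d["color"]
h=cv2.cvtColor(im,cv2.COLOR_RGB2HSV)
m=((h[...,0]>105)&(h[...,0]<130)&(h[...,1]>130)).astype(np.uint8); m[:110]=0;m[240:]=0;m[:,:195]=0;m[:,320:]=0
b=((h[...,0]>10)&(h[...,0]<28)&(h[...,1]>120)).astype(np.uint8); b[:180]=0;b[220:]=0;b[:,:235]=0;b[:,280:]=0
bp=np.argwhere(b)[:,::-1]; print("brass",bp.mean(0),len(bp))
# rim: outermost blue along lower/side; cast rim pixels to z=120, fit circle on sane ones
P=[]
for u,v in np.argwhere(m)[:,::-1]:
    c,w=wray(d,(u,v),s); p=c+w*(120-c[2])/w[2]
    if abs(np.hypot(p[0]-494,p[1]-201)-42)<6: P.append(p[:2])
P=np.array(P); A=np.c_[2*P,np.ones(len(P))]; x=np.linalg.lstsq(A,(P**2).sum(1),rcond=None)[0]
print("rim",x[:2],np.sqrt(x[2]+x[:2]@x[:2]),len(P))
for uv,z in((red(im)[0][0],182),(bp.mean(0),158)):
    c,w=wray(d,uv,s); print(uv,c+w*(z-c[2])/w[2])
ds=[optics.snapshot(n) for n in("scene","top")]
print(meet([ray(ds[0],(372.3,160.7)),wray(d,red(im)[0][0],s)]),red(ds[0]["color"]))
print(R.from_quat(s["orientation"][[1,2,3,0]]).as_matrix().round(3))
E
```

```text
brass [255.10596026 195.25827815] 151
rim [497.52143179 205.56290905] 39.15900993595028 567
[256.8 207.9] [497.26023562 204.21702211 182.        ]
[255.10596026 195.25827815] [496.77417045 205.99275965 158.        ]
(array([497.09131063, 203.69382202, 180.68791623]), [np.float64(0.06937320143345585), np.float64(0.0693732014335523)]) [(array([157. , 146.5]), np.int32(6)), (array([372. , 160.3]), np.int32(7)), (array([157.1, 213.3]), np.int32(16))]
[[ 0.322  0.947 -0.   ]
 [ 0.947 -0.322  0.   ]
 [ 0.    -0.    -1.   ]]
```

Emit:
jog_arm --pt "0.25 0.25 1 0 0 0.15 0" --pt "0.25 0.25 2 0 0 0.3 0" --pt "0.25 0.25 3 0 0 0.45 0" --pt "0.25 0.25 4 0 0 0.6 0" --pt "0.25 0.25 4 0 0 0.75 0" --pt "0.25 0.25 4 0 0 0.9 0" --pt "0.25 0.25 4 0 0 1.05 0" --pt "0.25 0.25 4 0 0 1.2 0" --pt "0.25 0.25 4 0 0 1.35 0" --pt "0.25 0.25 4 0 0 1.5 0" --pt "0.25 0.25 4 0 0 1.65 0" --pt "0.25 0.25 4 0 0 1.8 0" --pt "0.25 0.25 4 0 0 1.95 0" --pt "0.25 0.25 4 0 0 2.1 0" --pt "0.25 0.25 4 0 0 2.25 0" --pt "0.25 0.25 4 0 0 2.3 0" --pt "0.25 0.25 4 0 0 2.3 0" --pt "0.25 0.25 4 0 0 2.3 0"

```text
t: 3.65
ee_pos: [497.4, 203.6, 263.9]
orientation: [-0.0, 0.863, -0.505, -0.0]
force: [-0.4, -0.7, -0.6]
gripper_width: 1.002
grip_force: 0.0
```

```bash
cat > look.py <<'E'
from rig import r, optics
from h import *
import sys
s=r.observe(); d=optics.snapshot("wrist"); im=d["color"]
print(s["t"],s["ee_pos"],s["joint_positions"].round(3),s["force"],s["ft_torque"])
h=cv2.cvtColor(im,cv2.COLOR_RGB2HSV)
b=((h[...,0]>10)&(h[...,0]<28)&(h[...,1]>120)).astype(np.uint8); b[:180]=0;b[230:]=0;b[:,:225]=0;b[:,290:]=0
bp=np.argwhere(b)[:,::-1]
for uv,z in((red(im)[0][0],182),(bp.mean(0),158)):
    c,w=wray(d,uv,s); print(uv,c+w*(z-c[2])/w[2])
M=R.from_quat(s["orientation"][[1,2,3,0]]).as_matrix(); print(M.round(3))
cv2.imwrite(f"pics/{sys.argv[1]}.png",cv2.resize(im[130:290,170:350],(720,640))[:600,:,::-1])
E
python3 look.py w2
```

```text
3.65 [497.35893116 203.61700074 263.91533662] [-1.093  0.415  0.921  1.637 -0.344  1.262 -2.736] [-0.38997523 -0.71179644 -0.64539334] [-0.02812943  0.01068225 -0.08674065]
[255.  233.2] [497.60296084 202.44580959 182.        ]
[255.95419847 215.65648855] [497.52803108 201.07373873 158.        ]
[[ 0.49  -0.871  0.   ]
 [-0.871 -0.49   0.   ]
 [-0.    -0.    -1.   ]]
```

View pics/w2.png

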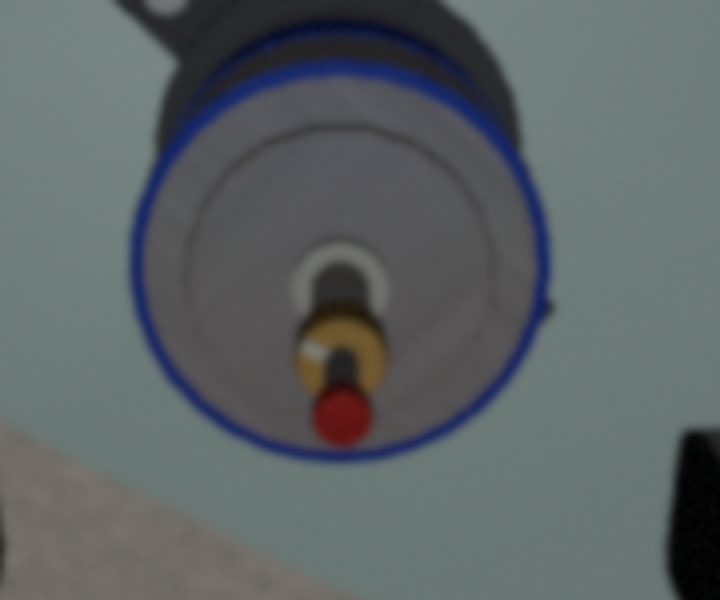

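The crop shows the tip and nut centred between the fingers, with the white mark at the nut's upper left. The two wrist looks average to (497.4, 203.3), which is where the tool is, so I'll lower and close.

Emit:
jog_arm --pt "0 0 1 0 0 0 0" --pt "0 0 2 0 0 0 0" --pt "0 0 3 0 0 0 0" --pt "0 0 4 0 0 0 0" --pt "0 0 5 0 0 0 0" --pt "0 0 5.5 0 0 0 0" --pt "0 0 5.5 0 0 0 0.5" --pt "0 0 5.5 0 0 0 0.7" --pt "0 0 5.5 0 0 0 0.75" --pt "0 0 5.5 0 0 0 0.8" --pt "0 0 5.5 0 0 0 0.85" --pt "0 0 5.5 0 0 0 0.9" --pt "0 0 5.5 0 0 0 1" --pt "0 0 5.5 0 0 0 1" --pt "0 0 5.5 0 0 0 1" --pt "0 0 5.5 0 0 0 1"

```text
t: 5.3
ee_pos: [496.8, 203.0, 209.2]
orientation: [0.001, 0.863, -0.506, -0.001]
force: [-4.5, -1.2, 6.2]
gripper_width: 0.129
grip_force: 58.5
```

```bash
python3 look.py w3
```

```text
5.3 [496.81318331 202.95383901 209.23339662] [-1.067  0.469  0.89   1.714 -0.395  1.151 -2.696] [-4.53892185 -1.21774958  6.23385361] [-0.32202608  0.85644431 -0.0167273 ]
[253.8 290.7] [497.6338111  202.22646286 182.        ]
[nan nan] [nan nan nan]
[[ 0.489 -0.873 -0.002]
 [-0.873 -0.489 -0.   ]
 [-0.001  0.002 -1.   ]]look.py:9: RuntimeWarning: Mean of empty slice.
  for uv,z in((red(im)[0][0],182),(bp.mean(0),158)):
  ret = um.true_divide(
```

View pics/w3.png

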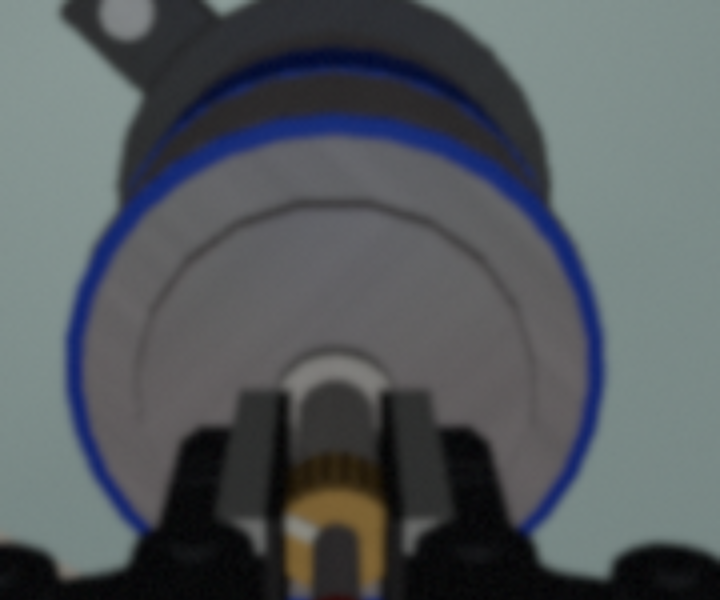

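The pads are on both flanks of the nut and the mark is at (300,525). I'll turn a little and check that the nut follows.

Emit:
jog_arm --pt "0 0 0 0 0 -0.08 1" --pt "0 0 0 0 0 -0.2 1" --pt "0 0 0 0 0 -0.32 1" --pt "0 0 0 0 0 -0.44 1" --pt "0 0 0 0 0 -0.56 1" --pt "0 0 0 0 0 -0.68 1" --pt "0 0 0 0 0 -0.8 1"

```text
t: 6.05
ee_pos: [496.8, 202.9, 209.2]
orientation: [0.0, 0.992, -0.128, -0.001]
force: [-5.0, -0.9, 5.1]
gripper_width: 0.13
grip_force: 58.4
```

```bash
python3 look.py w4 2>/dev/null
```

```text
6.05 [496.79256713 202.93405536 209.22132277] [-0.942  0.417  0.699  1.71  -0.294  1.124 -1.983] [-5.00605662 -0.92476192  5.08503275] [-0.34593584  0.82545261 -0.01909452]
[253.6 291. ] [498.25811852 202.9761514  182.        ]
[nan nan] [nan nan nan]
[[ 0.967 -0.253 -0.002]
 [-0.253 -0.967 -0.   ]
 [-0.002  0.001 -1.   ]]
```

View pics/w4.png

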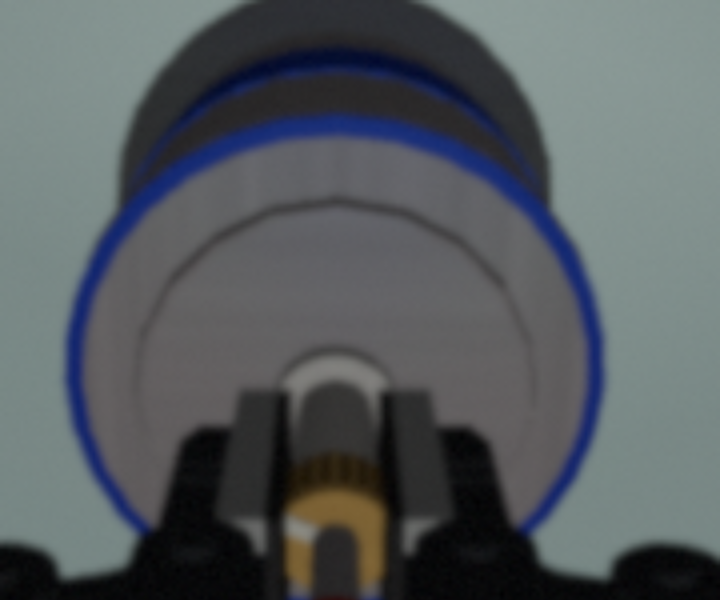

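The mark stays fixed relative to the pads at (300,525) while the can turns beneath, so the nut is turning. Carrying on.

Emit:
jog_arm --pt "0 0 0 0 0 -0.1 1" --pt "0 0 0 0 0 -0.23 1" --pt "0 0 0 0 0 -0.36 1" --pt "0 0 0 0 0 -0.49 1" --pt "0 0 0 0 0 -0.62 1" --pt "0 0 0 0 0 -0.75 1" --pt "0 0 0 0 0 -0.88 1" --pt "0 0 0 0 0 -1.01 1" --pt "0 0 0 0 0 -1.14 1" --pt "0 0 0 0 0 -1.27 1" --pt "0 0 0 0 0 -1.4 1" --pt "0 0 0 0 0 -1.53 1" --pt "0 0 0 0 0 -1.66 1" --pt "0 0 0 0 0 -1.79 1" --pt "0 0 0 0 0 -1.92 1" --pt "0 0 0 0 0 -2.05 1" --pt "0 0 0 0 0 -2.18 1" --pt "0 0 0 0 0 -2.31 1" --pt "0 0 0 0 0 -2.4 1" --pt "0 0 0 0 0 -2.4 1"

```text
t: 8.1
ee_pos: [496.8, 202.9, 209.2]
orientation: [-0.001, 0.481, 0.877, -0.001]
force: [-4.3, -2.9, 5.3]
gripper_width: 0.127
grip_force: 58.8
```

```bash
python3 -c "
from rig import r
s=r.observe();print(s['joint_positions'].round(3),s['ft_torque'],s['orientation'])"
```

```text
[-0.58   0.359  0.209  1.696 -0.082  1.097  0.221] [-0.42367734  0.94156569  0.06971094] [-7.32996810e-04  4.80608823e-01  8.76934625e-01 -5.34842736e-04]
```

Emit:
jog_arm --pt "0 0 0 0 0 -0.1 1" --pt "0 0 0 0 0 -0.23 1" --pt "0 0 0 0 0 -0.36 1" --pt "0 0 0 0 0 -0.49 1" --pt "0 0 0 0 0 -0.62 1" --pt "0 0 0 0 0 -0.75 1" --pt "0 0 0 0 0 -0.88 1" --pt "0 0 0 0 0 -1.01 1" --pt "0 0 0 0 0 -1.14 1" --pt "0 0 0 0 0 -1.27 1" --pt "0 0 0 0 0 -1.4 1" --pt "0 0 0 0 0 -1.53 1" --pt "0 0 0 0 0 -1.66 1" --pt "0 0 0 0 0 -1.79 1" --pt "0 0 0 0 0 -1.92 1" --pt "0 0 0 0 0 -2.05 1" --pt "0 0 0 0 0 -2.18 1" --pt "0 0 0 0 0 -2.25 1" --pt "0 0 0 0 0 -2.25 1" --pt "0 0 0 0 0 -2.25 1"

```text
t: 10.1
ee_pos: [497.5, 205.4, 209.2]
orientation: [0.002, -0.584, 0.812, 0.001]
force: [-1.9, 3.3, 1.7]
gripper_width: 0.131
grip_force: 59.5
```

```bash
python3 -c "
from rig import r
s=r.observe();print(s['joint_positions'].round(3),s['ft_torque'],s['orientation'])"
```

```text
[-0.26   0.368 -0.21   1.682  0.081  1.097  2.325] [0.68054911 0.39061325 0.07354758] [ 0.00153962 -0.58397555  0.81176902  0.0011145 ]
```

Emit:
jog_arm --pt "0 0 0 0 0 -0.05 1" --pt "0 0 0 0 0 -0.1 1" --pt "0 0 0 0 0 -0.14 1" --pt "0 0 0 0 0 -0.17 1" --pt "0 0 0 0 0 -0.17 1"

```text
t: 10.6
ee_pos: [497.1, 205.5, 209.1]
orientation: [0.001, -0.652, 0.759, 0.001]
force: [-2.2, 5.1, 2.8]
gripper_width: 0.133
grip_force: 59.6
```

```bash
cat > st.py <<'E'
from rig import r
import numpy as np
s=r.observe();q=s['orientation'];print(s['ee_pos'].round(2),s['joint_positions'].round(3),s['force'].round(2),s['ft_torque'].round(3),2*np.arctan2(q[2],q[1]))
E
python3 st.py
```

```text
[497.09 205.52 209.1 ] [-0.236  0.371 -0.242  1.682  0.095  1.099  2.485] [-2.24  5.06  2.77] [0.983 0.653 0.019] 4.560962753270464
```

Emit:
jog_arm --pt "0 0 0 0 0 -0.04 1" --pt "0 0 0 0 0 -0.08 1" --pt "0 0 0 0 0 -0.12 1" --pt "0 0 0 0 0 -0.12 1"

```text
t: 11.0
ee_pos: [496.8, 205.5, 209.1]
orientation: [0.001, -0.696, 0.718, 0.001]
force: [-3.7, 4.2, 3.7]
gripper_width: 0.134
grip_force: 59.7
```

```bash
python3 st.py; python3 look.py w5 2>/dev/null
```

```text
[496.82 205.54 209.13] [-0.219  0.373 -0.265  1.681  0.104  1.101  2.596] [-3.67  4.2   3.72] [0.905 0.766 0.008] 4.6809221001224826
11.0 [496.81855362 205.54070617 209.13165943] [-0.219  0.373 -0.265  1.681  0.104  1.101  2.596] [-3.66910147  4.19723968  3.7198304 ] [0.90540585 0.76646174 0.00807308]
[253.7 285.3] [496.9470415  202.13165545 182.        ]
[nan nan] [nan nan nan]
[[-0.031 -1.    -0.   ]
 [-0.999  0.031  0.003]
 [-0.003  0.001 -1.   ]]
```

View pics/w5.png

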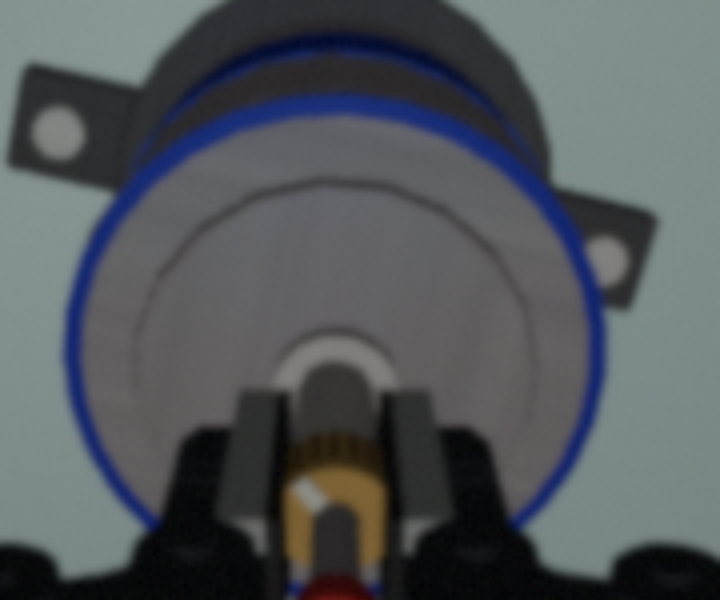

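The mark now sits at (308,492), a bit clockwise of before relative to the pads, so the nut slipped or rolled slightly. No stop torque yet, so I'll turn further and watch the moment.

Emit:
jog_arm --pt "0 0 0 0 0 -0.05 1" --pt "0 0 0 0 0 -0.1 1" --pt "0 0 0 0 0 -0.15 1" --pt "0 0 0 0 0 -0.15 1"

```text
t: 11.45
ee_pos: [496.9, 202.8, 208.8]
orientation: [0.001, 0.747, -0.665, -0.0]
force: [-5.0, 0.4, 4.8]
gripper_width: 0.13
grip_force: 60.1
```

```bash
python3 st.py
```

```text
[496.87 202.84 208.78] [-0.196  0.375 -0.292  1.681  0.119  1.104  2.736] [-5.03  0.4   4.84] [0.11  0.797 0.053] -1.4540619265195511
```

Emit:
jog_arm --pt "0 0 0 0 0 -0.05 1" --pt "0 0 0 0 0 -0.1 1" --pt "0 0 0 0 0 -0.15 1" --pt "0 0 0 0 0 -0.15 1"

```text
t: 11.85
ee_pos: [496.9, 202.8, 208.8]
orientation: [0.001, 0.795, -0.607, -0.0]
force: [-4.4, 0.2, 4.3]
gripper_width: 0.127
grip_force: 60.1
```

```bash
python3 st.py; python3 look.py w6 2>/dev/null; python3 - <<'E'
import cv2,numpy as np
a=[cv2.imread(f"pics/{n}.png")[430:600,260:410] for n in("w4","w5","w6")]
cv2.imwrite("pics/cmp.png",cv2.resize(np.hstack(a),(794,300),interpolation=cv2.INTER_CUBIC))
E
```

```text
[496.88 202.84 208.76] [-0.174  0.378 -0.32   1.681  0.131  1.106  2.875] [-4.38  0.18  4.27] [0.033 0.922 0.049] -1.304893506763709
11.85 [496.88236827 202.83521725 208.76483279] [-0.174  0.378 -0.32   1.681  0.131  1.106  2.875] [-4.37568246  0.18434587  4.26723968] [0.03273715 0.92224042 0.04872254]
[253.9 291.5] [497.35296141 202.06731024 182.        ]
[nan nan] [nan nan nan]
[[ 0.263 -0.965 -0.001]
 [-0.965 -0.263 -0.001]
 [ 0.001  0.002 -1.   ]]
```

View pics/cmp.png

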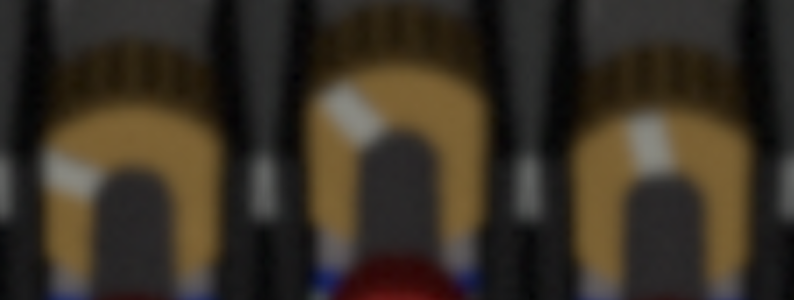

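The mark keeps lagging (left: after 0.8 rad, right: now near the top), so either the nut is at its stop or it is slipping. I'll measure the mark's world angle.

```bash
python3 - <<'E'
from rig import r, optics
from h import *
d=optics.snapshot("wrist"); K=d["camera_matrix"]
def q(a): return np.array([0,np.cos(a/2),np.sin(a/2),0])
P={"w2":((248.8,217.5),(497.36,203.62,263.9),-1.058),"w4":((245.2,262.3),(496.79,202.93,209.2),-.256),
"w5":((247.4,253.5),(496.82,205.54,209.13),4.681),"w6":((252.4,257.3),(496.88,202.84,208.76),-1.305)}
for n,(uv,p,a) in P.items():
    s=dict(orientation=q(a),ee_pos=np.array(p)); c,w=wray(d,uv,s); X=c+w*(160-c[2])/w[2]
    s0=dict(orientation=np.array([0,1,0,0]),ee_pos=np.array([0,0,p[2]])); c,w=wray(d,uv,s0);Y=c+w*(160-c[2])/w[2]
    print(n,X.round(1),Y[:2].round(1))
# nut front/rear in current picture: brass extent of top face
im=d["color"]; h=cv2.cvtColor(im,cv2.COLOR_RGB2HSV); print([im[y,253].tolist() for y in range(245,285,3)])
s=r.observe(); Q=R.from_quat(s["orientation"][[1,2,3,0]]).as_matrix()
for rad in((0,0),):
    # project candidate axis top points (tool frame) to pixels
    T=d["tool_from_camera"]
    for ax in((496.5,203),(497.5,203.5),(497.5,204.5)):
        for z in(182,160,120):
            X=np.array([*ax,z]); t=Q.T@(X-s["ee_pos"]); c=T[:3,:3].T@(t-T[:3,3]); th=np.arctan2(np.hypot(c[0],c[1]),c[2]); 
            print(ax,z,(K[:2,2]+K[0,0]*th*c[:2]/np.hypot(c[0],c[1])).round(1))
E
```

```text
w2 [501.1 203.8 160. ] [1.7 3.3]
w4 [499.1 206.7 160. ] [1.3 4.3]
w5 [499.8 199.5 160. ] [6.  3.2]
w6 [498.9 199.  160. ] [4.2 0.9]
[[49, 38, 21], [49, 38, 20], [57, 46, 25], [115, 106, 90], [133, 130, 120], [129, 129, 120], [53, 51, 50], [43, 41, 41], [42, 40, 40], [43, 41, 41], [43, 41, 42], [41, 38, 38], [45, 6, 7], [63, 14, 11]]
(496.5, 203) 182 [255.3 293.8]
(496.5, 203) 160 [255.  265.7]
(496.5, 203) 120 [254.5 230.4]
(497.5, 203.5) 182 [252.6 294.2]
(497.5, 203.5) 160 [252.6 266.1]
(497.5, 203.5) 120 [252.6 230.7]
(497.5, 204.5) 182 [251.9 296.1]
(497.5, 204.5) 160 [252.  267.8]
(497.5, 204.5) 120 [252.1 232.2]
```

Emit:
jog_arm --pt "0 0 0 0 0 0 0.6" --pt "0 0 0 0 0 0 0.2" --pt "0 0 0 0 0 0 0" --pt "0 0 0 0 0 0 0" --pt "0 0 0 0 0 0.15 0" --pt "0 0 0 0 0 0.3 0" --pt "0 0 0 0 0 0.45 0" --pt "0 0 0 0 0 0.6 0" --pt "0 0 0 0 0 0.75 0" --pt "0 0 0 0 0 0.9 0" --pt "0 0 0 0 0 1.05 0" --pt "0 0 0 0 0 1.2 0" --pt "0 0 0 0 0 1.3 0" --pt "0 0 0 0 0 1.3 0" --pt "0 0 0 0 0 1.3 0"

```text
t: 13.45
ee_pos: [497.6, 203.4, 208.9]
orientation: [0.0, -0.267, 0.964, -0.0]
force: [-0.3, -0.4, -0.4]
gripper_width: 0.998
grip_force: 0.0
```

```bash
cat > mark.py <<'E'
from rig import r, optics
from h import *
import sys
s=r.observe(); d=optics.snapshot("wrist"); im=d["color"]; cv2.imwrite(f"pics/{sys.argv[1]}.png",im[:,:,::-1])
h=cv2.cvtColor(im,cv2.COLOR_RGB2HSV).astype(int)
def at(uv,z):
    c,w=wray(d,uv,s); return (c+w*(z-c[2])/w[2])[:2]
g=np.argwhere((h[...,0]>8)&(h[...,0]<30)&(h[...,1]>110)&(h[...,2]>85))[:,::-1]   # bright brass = top face
g=g[(abs(g[:,0]-253)<16)&(g[:,1]>235)&(g[:,1]<295)]
x0,x1=g[:,0].min(),g[:,0].max(); y0,y1=g[:,1].min(),g[:,1].max()
m=np.argwhere((h[...,1]<70)&(h[...,2]>105))[:,::-1]
m=m[(m[:,0]>=x0-2)&(m[:,0]<=x1+2)&(m[:,1]>=y0-4)&(m[:,1]<=y1)]
print("brass",x0,x1,y0,y1,len(g),"mark",m.mean(0) if len(m) else None,len(m))
rd=red(im); print("red",rd, at(rd[0][0],182) if rd else "")
mid=((x0+x1)/2)
if len(m):
    X=at(m.mean(0),160); a=X-np.array([496.8,202.9]); print("mark xy",X,"deg",np.degrees(np.arctan2(a[1],a[0])))
L=at((x0-.5,262),160);Rr=at((x1+.5,262),160); print("edges mid",(L+Rr)/2,np.linalg.norm(L-Rr))
print(s["t"],s["ee_pos"].round(2),s["joint_positions"].round(2),s["force"].round(2),s["ft_torque"].round(3))
E
python3 mark.py m1
```

```text
brass 239 268 251 273 336 mark [242.5        263.10526316] 38
red [(array([253.3, 289.2]), np.int32(254))] [496.08745686 202.74386209]
mark xy [499.41106827 198.95395154] deg -56.50771679966015
edges mid [496.31036812 202.99516965] 13.781932186425763
13.45 [497.58 203.38 208.88] [-0.36  0.36 -0.08  1.69  0.03  1.1   1.66] [-0.32 -0.44 -0.41] [-0.01  -0.003  0.042]
```

Emit:
jog_arm --pt "0.06 0 0 0 0 0 0.4" --pt "0.06 0 0 0 0 0 0.7" --pt "0.06 0 0 0 0 0 0.8" --pt "0.06 0 0 0 0 0 0.85" --pt "0.06 0 0 0 0 0 0.9" --pt "0.06 0 0 0 0 0 1" --pt "0.06 0 0 0 0 0 1" --pt "0.06 0 0 0 0 0 1" --pt "0.06 0 0 0 0 0 1"

```text
t: 14.4
ee_pos: [496.9, 203.1, 209.1]
orientation: [0.0, -0.266, 0.964, -0.0]
force: [-0.9, -0.7, 2.1]
gripper_width: 0.131
grip_force: 58.4
```

```bash
python3 mark.py m2
```

```text
brass 242 265 252 274 309 mark [244.24 264.24] 25
red [(array([253.1, 290.1]), np.int32(261))] [495.98432967 202.65657076]
mark xy [498.97207239 199.67701335] deg -56.022726701699874
edges mid [495.74867583 202.73039126] 11.039301915468148
14.4 [496.95 203.05 209.07] [-0.36  0.36 -0.08  1.69  0.03  1.1   1.66] [-0.88 -0.68  2.11] [-0.101  0.094 -0.027]
```

Emit:
jog_arm --pt "0 0 0 0 0 -0.06 1" --pt "0 0 0 0 0 -0.12 1" --pt "0 0 0 0 0 -0.18 1" --pt "0 0 0 0 0 -0.24 1" --pt "0 0 0 0 0 -0.3 1" --pt "0 0 0 0 0 -0.3 1"

```text
t: 15.05
ee_pos: [495.4, 201.4, 208.9]
orientation: [-0.003, -0.406, 0.914, -0.001]
force: [-6.0, -3.9, 6.9]
gripper_width: 0.133
grip_force: 59.1
```

```bash
python3 mark.py m3
```

```text
brass 242 265 257 279 302 mark [244.44827586 268.24137931] 29
red [(array([253.2, 295.2]), np.int32(256))] [496.2259994 202.3339554]
mark xy [499.58477005 200.04753188] deg -45.68803680352683
edges mid [494.20565978 200.35587575] 11.026339930345083
15.05 [495.39 201.36 208.91] [-0.32  0.36 -0.13  1.69  0.05  1.1   1.94] [-5.95 -3.94  6.88] [-0.795  1.221 -0.404]
```

Emit:
jog_arm --pt "0 0 0 0 0 -0.05 1" --pt "0 0 0 0 0 -0.1 1" --pt "0 0 0 0 0 -0.15 1" --pt "0 0 0 0 0 -0.15 1"

```text
t: 15.5
ee_pos: [495.9, 201.5, 209.2]
orientation: [-0.002, -0.473, 0.881, -0.0]
force: [-5.1, -3.1, 6.1]
gripper_width: 0.134
grip_force: 60.3
```

```bash
python3 mark.py m4
```

```text
brass 242 265 256 278 299 mark [244.66666667 265.63333333] 30
red [(array([253.5, 293.8]), np.int32(262))] [496.36680039 202.26381705]
mark xy [499.6444249 199.8959119] deg -46.56377452620394
edges mid [495.15341414 200.5260603 ] 11.05368022432371
15.5 [495.94 201.54 209.2 ] [-0.3   0.36 -0.16  1.69  0.06  1.1   2.08] [-5.08 -3.12  6.08] [-0.683  0.819 -0.503]
```

The mark stayed put at (499.6,199.9) while the gripper turned on, with 0.5 N m of moment, so the nut is at its stop. Release, rise and shut the fingers.

Emit:
jog_arm --pt "0 0 0 0 0 0 0.7" --pt "0 0 0 0 0 0 0.3" --pt "0 0 0 0 0 0 0" --pt "0 0 0 0 0 0 0" --pt "0 0 0 0 0 0 0" --pt "0 0 -1.5 0 0 0 0" --pt "0 0 -3 0 0 0 0" --pt "0 0 -4.5 0 0 0 0" --pt "0 0 -6 0 0 0 0" --pt "0 0 -6 0 0 0 0.5" --pt "0 0 -6 0 0 0 1" --pt "0 0 -6 0 0 0 1" --pt "0 0 -6 0 0 0 1" --pt "0 0 -6 0 0 0 1" --pt "0 0 -6 0 0 0 1" --pt "0 0 -6 0 0 0 1" --pt "0 0 -6 0 0 0 1" --pt "0 0 -6 0 0 0 1"

```text
t: 17.35
ee_pos: [496.9, 203.1, 268.9]
orientation: [0.0, -0.474, 0.88, 0.0]
force: [0.1, -1.0, -0.0]
gripper_width: -0.0
grip_force: 0.0
```

```bash
python3 - <<'E'
from rig import r, optics
from h import *
s=r.observe(); d=optics.snapshot("wrist"); im=d["color"]; cv2.imwrite("pics/p1.png",cv2.resize(im[130:290,170:350],(720,640))[:600,:,::-1])
print(s["ee_pos"],s["joint_positions"].round(2),s["force"],s["gripper_width"],red(im))
for uv,_ in red(im):
    c,w=wray(d,uv,s); print(c+w*(182-c[2])/w[2])
M=R.from_quat(s["orientation"][[1,2,3,0]]).as_matrix(); print(M.round(3))
E
```

```text
[496.93625159 203.05865833 268.92364437] [-0.29  0.31 -0.16  1.6   0.05  1.23  2.09] [ 0.05103031 -1.00153599 -0.016262  ] -0.0003292638889304181 [(array([253.4, 225.1]), np.int32(41))]
[494.9947453  200.15214365 182.        ]
[[-0.55  -0.835  0.   ]
 [-0.835  0.55   0.   ]
 [-0.    -0.    -1.   ]]
```

View pics/p1.png

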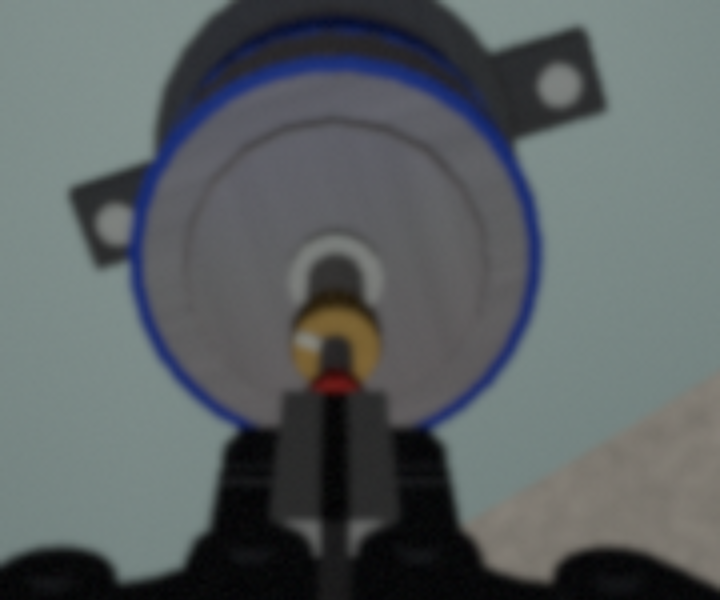

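The shut pads stand right over the red tip at (337,383), so I'll descend.

Emit:
jog_arm --pt "0 0 0.4 0 0 0 1" --pt "0 0 0.8 0 0 0 1" --pt "0 0 1.1 0 0 0 1" --pt "0 0 1.2 0 0 0 1" --pt "0 0 1.2 0 0 0 1"

```text
t: 17.9
ee_pos: [496.8, 203.0, 256.5]
orientation: [-0.0, -0.474, 0.88, 0.0]
force: [-0.1, 0.0, -0.5]
gripper_width: -0.004
grip_force: 0.0
```

Emit:
jog_arm --pt "0 0 0.05 0 0 0 1" --pt "0 0 0.1 0 0 0 1" --pt "0 0 0.15 0 0 0 1" --pt "0 0 0.2 0 0 0 1" --pt "0 0 0.2 0 0 0 1"

```text
t: 18.4
ee_pos: [496.9, 203.1, 254.9]
orientation: [0.0, -0.474, 0.88, 0.0]
force: [-0.3, 0.0, -0.4]
gripper_width: 0.002
grip_force: 0.0
```

Emit:
jog_arm --pt "0 0 0.03 0 0 0 1" --pt "0 0 0.06 0 0 0 1" --pt "0 0 0.1 0 0 0 1" --pt "0 0 0.1 0 0 0 1"

```text
t: 18.8
ee_pos: [497.0, 203.1, 254.0]
orientation: [0.0, -0.474, 0.88, -0.0]
force: [-0.3, 0.2, 1.1]
gripper_width: 0.001
grip_force: 0.5
```

Emit:
jog_arm --pt "0 0 0.03 0 0 0 1" --pt "0 0 0.05 0 0 0 1" --pt "0 0 0.05 0 0 0 1"

```text
t: 19.1
ee_pos: [497.0, 203.1, 253.4]
orientation: [0.0, -0.474, 0.88, -0.0]
force: [-2.2, 0.8, 0.7]
gripper_width: -0.0
grip_force: 0.6
```

Emit:
jog_arm --pt "0 0 0.03 0 0 0 1" --pt "0 0 0.05 0 0 0 1" --pt "0 0 0.05 0 0 0 1"

```text
t: 19.4
ee_pos: [497.0, 203.1, 252.9]
orientation: [0.0, -0.474, 0.88, -0.0]
force: [0.1, -1.3, 0.6]
gripper_width: -0.004
grip_force: 0.6
```

Emit:
jog_arm --pt "0 0 0.03 0 0 0 1" --pt "0 0 0.05 0 0 0 1" --pt "0 0 0.05 0 0 0 1"

```text
t: 19.7
ee_pos: [497.0, 203.1, 252.4]
orientation: [0.0, -0.474, 0.88, -0.0]
force: [0.3, 0.1, 1.3]
gripper_width: -0.004
grip_force: 0.7
```

Emit:
jog_arm --pt "0 0 0.02 0 0 0 1" --pt "0 0 0.04 0 0 0 1" --pt "0 0 0.04 0 0 0 1"

```text
t: 20.0
ee_pos: [497.0, 203.1, 252.0]
orientation: [0.0, -0.474, 0.88, 0.0]
force: [-0.1, 0.3, 2.2]
gripper_width: 0.001
grip_force: 0.7
```

Emit:
jog_arm --pt "0 0 0.02 0 0 0 1" --pt "0 0 0.04 0 0 0 1" --pt "0 0 0.04 0 0 0 1"

```text
t: 20.3
ee_pos: [497.0, 203.1, 251.6]
orientation: [0.0, -0.474, 0.88, 0.0]
force: [-0.8, 0.3, 1.8]
gripper_width: -0.004
grip_force: 0.7
```

Emit:
jog_arm --pt "0 0 0.02 0 0 0 1" --pt "0 0 0.04 0 0 0 1" --pt "0 0 0.04 0 0 0 1"

```text
t: 20.6
ee_pos: [497.0, 203.1, 251.2]
orientation: [0.0, -0.474, 0.88, -0.0]
force: [-0.4, -0.0, 1.3]
gripper_width: -0.001
grip_force: 0.8
```

Emit:
jog_arm --pt "0 0 0.02 0 0 0 1" --pt "0 0 0.04 0 0 0 1" --pt "0 0 0.04 0 0 0 1"

```text
t: 20.9
ee_pos: [496.9, 203.1, 250.8]
orientation: [0.0, -0.474, 0.88, -0.0]
force: [0.4, 0.4, 1.1]
gripper_width: -0.002
grip_force: 0.8
```

Emit:
jog_arm --pt "0 0 0.02 0 0 0 1" --pt "0 0 0.04 0 0 0 1" --pt "0 0 0.04 0 0 0 1"

```text
t: 21.2
ee_pos: [496.9, 203.1, 250.4]
orientation: [0.0, -0.474, 0.88, 0.0]
force: [0.2, -0.5, 1.7]
gripper_width: -0.0
grip_force: 0.8
```

Emit:
jog_arm --pt "0 0 0.02 0 0 0 1" --pt "0 0 0.04 0 0 0 1" --pt "0 0 0.04 0 0 0 1"

```text
t: 21.5
ee_pos: [497.0, 203.1, 250.0]
orientation: [0.0, -0.474, 0.88, 0.0]
force: [0.3, 0.3, 1.4]
gripper_width: -0.002
grip_force: 0.9
```

Emit:
jog_arm --pt "0 0 0.02 0 0 0 1" --pt "0 0 0.04 0 0 0 1" --pt "0 0 0.04 0 0 0 1"

```text
t: 21.8
ee_pos: [497.0, 203.1, 249.6]
orientation: [0.0, -0.474, 0.88, -0.0]
force: [-0.5, -0.6, 1.9]
gripper_width: 0.001
grip_force: 0.9
```

Emit:
jog_arm --pt "0 0 0.02 0 0 0 1" --pt "0 0 0.04 0 0 0 1" --pt "0 0 0.04 0 0 0 1"

```text
t: 22.1
ee_pos: [497.0, 203.1, 249.4]
orientation: [0.0, -0.474, 0.88, -0.0]
force: [-0.3, -0.5, 4.0]
gripper_width: -0.001
grip_force: 1.5
```

The seat has been met: force 4 N, with the tool lagging. Smaller steps from here.

Emit:
jog_arm --pt "0 0 0.02 0 0 0 1" --pt "0 0 0.02 0 0 0 1"

```text
t: 22.3
ee_pos: [497.0, 203.1, 249.4]
orientation: [0.0, -0.474, 0.88, -0.0]
force: [-0.3, -0.2, 5.3]
gripper_width: 0.005
grip_force: 2.3
```

```bash
python3 st.py
```

```text
[496.95 203.09 249.35] [-0.295  0.327 -0.161  1.631  0.056  1.188  2.091] [-0.32 -0.17  5.26] [-0.054  0.211 -0.003] 4.129888184708473
```

Emit:
jog_arm --pt "0 0 0.02 0 0 0 1" --pt "0 0 0.02 0 0 0 1"

```text
t: 22.5
ee_pos: [497.0, 203.1, 249.3]
orientation: [0.0, -0.474, 0.88, -0.0]
force: [-1.2, 0.1, 5.9]
gripper_width: -0.001
grip_force: 2.8
```

Emit:
jog_arm --pt "0 0 0.02 0 0 0 1" --pt "0 0 0.03 0 0 0 1" --pt "0 0 0.03 0 0 0 1"

```text
t: 22.8
ee_pos: [497.0, 203.1, 249.3]
orientation: [0.0, -0.474, 0.88, -0.0]
force: [-2.1, -1.8, 6.6]
gripper_width: 0.001
grip_force: 3.3
```

Emit:
jog_arm --pt "0 0 0.02 0 0 0 1" --pt "0 0 0.03 0 0 0 1" --pt "0 0 0.03 0 0 0 1"

```text
t: 23.1
ee_pos: [497.0, 203.1, 249.2]
orientation: [0.0, -0.474, 0.88, -0.0]
force: [-2.0, -0.5, 7.7]
gripper_width: -0.0
grip_force: 3.9
```

Emit:
jog_arm --pt "0 0 0.01 0 0 0 1" --pt "0 0 0.01 0 0 0 1" --pt "0 0 0.01 0 0 0 1" --pt "0 0 0.01 0 0 0 1" --pt "0 0 0.01 0 0 0 1"

```text
t: 23.6
ee_pos: [497.0, 203.1, 249.2]
orientation: [0.0, -0.474, 0.88, -0.0]
force: [-1.8, -1.2, 7.7]
gripper_width: -0.003
grip_force: 4.0
```

Steady at about 8 N, so hold for two seconds.

Emit:
jog_arm --pt "0 0 0 0 0 0 1" --pt "0 0 0 0 0 0 1" --pt "0 0 0 0 0 0 1" --pt "0 0 0 0 0 0 1" --pt "0 0 0 0 0 0 1" --pt "0 0 0 0 0 0 1" --pt "0 0 0 0 0 0 1" --pt "0 0 0 0 0 0 1" --pt "0 0 0 0 0 0 1" --pt "0 0 0 0 0 0 1" --pt "0 0 0 0 0 0 1" --pt "0 0 0 0 0 0 1" --pt "0 0 0 0 0 0 1" --pt "0 0 0 0 0 0 1" --pt "0 0 0 0 0 0 1" --pt "0 0 0 0 0 0 1" --pt "0 0 0 0 0 0 1" --pt "0 0 0 0 0 0 1"

```text
t: 25.4
ee_pos: [497.0, 203.1, 249.2]
orientation: [0.0, -0.474, 0.88, -0.0]
force: [-1.6, -0.9, 7.8]
gripper_width: 0.001
grip_force: 4.0
```

Emit:
jog_arm --pt "0 0 0 0 0 0 1" --pt "0 0 0 0 0 0 1" --pt "0 0 0 0 0 0 1" --pt "0 0 0 0 0 0 1"

```text
t: 25.8
ee_pos: [497.0, 203.1, 249.2]
orientation: [0.0, -0.474, 0.88, -0.0]
force: [-2.8, -0.4, 7.7]
gripper_width: -0.001
grip_force: 4.0
```

Emit:
jog_arm --pt "0 0 -0.1 0 0 0 1" --pt "0 0 -0.3 0 0 0 1" --pt "0 0 -0.5 0 0 0 1" --pt "0 0 -0.8 0 0 0 1" --pt "0 0 -1.2 0 0 0 1" --pt "0 0 -2.5 0 0 0 1" --pt "0 0 -4 0 0 0 1" --pt "0 0 -6 0 0 0 1" --pt "0 0 -8 0 0 0 1" --pt "0 0 -8 0 0 0 1"

```text
t: 26.8
ee_pos: [498.3, 203.8, 332.0]
orientation: [0.004, -0.474, 0.88, -0.0]
force: [0.2, -0.1, 0.1]
gripper_width: -0.002
grip_force: 0.0
```

```bash
python3 - <<'E'
from rig import r, optics
from h import *
ds=[optics.snapshot(n) for n in("scene","top")]; print(red(ds[0]["color"]),red(ds[1]["color"]))
s=r.observe(); d=optics.snapshot("wrist"); print(s["t"],s["ee_pos"],s["force"])
for uv,a in red(d["color"]):
    print(uv,a,meet([ray(ds[0],(372.2,160.5)),wray(d,uv,s)]))
E
```

```text
[(array([157. , 146.5]), np.int32(6)), (array([372.2, 160.2]), np.int32(6)), (array([157.1, 213.3]), np.int32(16))] [(array([327.4, 115.9]), np.int32(13)), (array([125.8, 212. ]), np.int32(5)), (array([354.6, 222.6]), np.int32(13))]
26.9 [497.00009276 203.10836498 328.65173061] [-0.24223565  0.00241209 -0.77228972]
[253.6 197.4] 68 (array([496.7161663 , 203.19177703, 180.83572118]), [np.float64(0.27749509476276535), np.float64(0.27749509476280765)])
```

The tip has sprung back: it is at the same pixel, (372.2,160.2), and the same height as before. Handing in.

```bash
python3 -c "
from rig import r
print(r.close_job())"
```

```text
the job is handed in; nothing more can be done
None
```

The job is handed in: the blue canister's lock nut was unscrewed to its stop, its red tip was pressed onto the seat and held at about 8 N for over two seconds, and it sprang back up; nothing else was touched.

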